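# Open the key machine's guard gate and hold it

## Task

The key cutting machine is going to get a new cutter: first isolate it by swinging its red fuse lever right over to the back, then squeeze the catch on the fixed screen beside the gate so that it stays drawn back. Next squeeze the catch on the gate and, with it squeezed, swing the gate out towards you, past its half-open click, as wide as it goes. The gate springs back if you let go, so finish while holding it wide open and still for your colleague, and leave the other things on the bench where they are.

Things in the scene. Friction and masses are not known exactly. Their poses are not given: they have to be found in the camera images.
- machine: Key duplicating machine fixed to the bench: black base 310 x 500 x 60 mm (x, y, z), grey motor, orange parts, clear guard along its front (-x). Origin: centre of the underside; x points to its rear, y to its left (as one faces it), z up. Nothing on it is higher than 205 mm above the bench but the four catch paddles.
- lever_pivot (a point): Pivot of the red fuse lever, 98 mm above the bench, on top of a grey socket block (72 x 48 mm, top at 94 mm) on the base's front left corner. Axes as the machine's; the pivot line runs along y. The motor (185 mm high) begins 135 mm behind the pivot.
- lever_tip (a point): Free end of the fuse lever, 72 mm from the pivot. The lever is a red flat grip 18 mm wide (along y), 12 mm thick; about 2 N pushed near its free end turns it (pushing a lot lower down needs more and fouls the gripper).
- fuse_lever (a joint): Angle of the fuse lever, rad. 0 = in (live): it leans 0.55 rad from vertical towards the machine's front (-x). It grows as the lever swings up and over to the machine's rear, to the stop at 1.1 (0.55 rad behind vertical) = isolated. Stiff (about 0.12 N m), stays where it is left.
- frame_grip (a point): Squeeze point of the catch on the fixed screen (right of the gate), 222 mm above the bench; axes as the machine's. Two upright paddles side by side along y: black fixed one, outer face 19 mm from this point on the -y side; yellow sliding one, outer face 31 mm from it on the +y side, 19 mm when fully squeezed (so the point is midway then).
- frame_catch (a joint): Travel of the fixed screen's catch, m: 0 = shot, bolt in front of the gate's end; 0.012 = fully squeezed, gate freed. Squeeze the yellow paddle towards the black one (5 N friction); it stays where left. All paddles: 12 mm thick (y), 24 mm wide (x), tops 242 mm above the bench; rails, bolts and posts between and beside them reach up to 202 mm, so keep the finger tips above that.
- gate_hinge (a point): Point on the gate's vertical hinge axis, 222 mm above the bench, left end of the gate; axes as the machine's. The post's top is at 197 mm.
- gate_grip (a point): Squeeze point of the catch on the gate's top rail, 114 mm from the hinge axis, 222 mm above the bench. Turns with the gate: its -y axis points to the free end (190 mm from the hinge), x to the gate's inner side. Black fixed paddle, outer face 19 mm from this point on the +y side; yellow sliding one, outer face 31 mm on the -y side, 19 mm when fully squeezed.
- gate_catch (a joint): Travel of the gate's catch, m: 0 = bolt behind its keeper, 0.012 = fully squeezed, bolt clear. Spring, 5 N rising to 9 N; returns when let go. Needed squeezed only until the gate has left its keeper (0.1 rad).
- gate (a joint): Opening angle of the gate, rad: 0 = shut, grows as the free end swings out to the machine's front (clockwise from above), stop at 1.45. A spring closes it (0.24 N m shut, 0.41 wide open; damped, 0.25 N m s); a sprung roller must be pushed past between 0.4 and 0.9 rad (about 0.55 N m more). Let go from wide, the gate falls back on the roller at about 0.87.
- padlock: Bystander: brass padlock lying flat, 40 x 46 x 20 mm with a steel shackle. Origin under the body.
- lock_cylinder: Bystander: brass lock cylinder 66 mm long, 33 mm high. Origin under its centre.
- swarf_brush: Bystander: hand brush lying on the bench in front of the machine.
- screwdriver: Bystander: screwdriver lying on the bench.
- spray_can: Bystander: blue and yellow spray can, 54 mm across, 165 mm high, upright. Origin under its centre.
- grease_jar: Bystander: green jar, 60 mm across, 55 mm high. Origin under its centre.
- pin_tray: Bystander: blue divided pin tray 130 x 90 x 22 mm. Origin under its centre.

How it is judged:
By the outcome, as a careful person would: the job done as asked, in the order asked, and still so for the second after the job is handed in, while the arm keeps its last pose, push and grip.
It also fails if it takes over 64 s, if anything falls off the work surface, if the arm or the gripper's body presses on something with over 40 N, if the wrist force passes 120 N, or if a joint passes its speed limit or range.

## Robot

A 7-joint arm with a two-finger parallel gripper is mounted at the origin on the work surface. World frame = base frame: x ahead of the robot, y to its left, z up, the work surface at z = 0. Lengths are in m, angles in rad, forces in N, time in s.
With the tool pointing down it reaches from about 0.4 to 0.85 m from the base axis. Payload 10.4 kg.
Tool frame: the origin (TCP) lies at the very end of the fingers, on their centre line; the grasp point (between the pads) lies 19 mm behind it (env.grip_point_offset is the distance from the TCP to the grasp point, in m); z points along the fingers, y is the direction in which the jaws open and shut (so a half turn about z gives the same grasp; the last joint's range is limited). The gripper opens to 87 mm and grips with 3 to 60 N. Pads are 19 mm wide; open, the fingers measure 117 mm over their backs; the gripper's body (75 mm by 190 mm) begins 51 mm behind the grasp point.
Start: joints at [1.245, 0.332, -0.065, 1.46, 0.022, 1.35, -0.088], TCP at [0.186, -0.597, 0.223] pointing down, gripper open.
Joint ranges: [-2.6, 2.6], [-0.5, 2.12], [-1.47, 1.34], [0.16, 2.42], [-1.27, 4.41], [0.06, 2.06], [-2.6, 2.6]. Speed limits (rad/s): [2.22, 2.22, 2.79, 2.79, 3.14, 3.14, 3.14].

## Interface

Orientations are given as [roll, pitch, yaw] about the fixed x, y, z axes, in that order (R = Rz(yaw) Ry(pitch) Rx(roll)).
In Python, from rig import telemetry, snapshot, get_calibration, workorder, nets, env gives the robot as it stands. The module is installed in compiled form; this text tells all that it offers.
- The arm moves only by the shell command python3 -m creep 'ROWS' [FORCE]. ROWS is JSON, a list that holds one entry, the list of rows, each a list of 7 numbers: the shift along the tool's x, y, z as a fraction of full scale, then the turn, a rotation vector about the tool's x, y, z as a fraction of full scale, then the closure, from -1 (fully open) to 1 (shut). In form: [[[dx, dy, dz, rx, ry, rz, fingers], ...]]. A call has 1 to 10 rows; each row is the pose to reach, as a shift and turn from the pose commanded when the call began, along the tool's axes at that moment, turning the shorter way round; what a row does not reach only later rows make up. Full scale, the value 1, is 600 mm for a shift and 2 pi rad for a turn. A row lasts 1/8 s, in which the tool goes at most 62.5 mm and 10.7 degrees, less where a joint would pass 70% of its speed; a pose out of reach is approached as far as the arm can. A call with a number of a shift or a turn outside -1 to 1 is refused whole. A call with a gripper value outside its range is refused whole. The fingers move at their own pace and stop on an object; FORCE is the grip in N (left out, the last holds). Time passes only in rows, so rows that repeat a pose let the fingers close. It gives the time, the measured TCP pose, the force and the opening at its end, in the units of the state.
- telemetry.state(): the state, without advancing time (a new reading comes with each control period).
- snapshot(name): name is "scene" or "side" or "wrist"; returns the picture (420x560x3 uint8, blue, green, red); there is no depth.
- get_calibration(name): a dict with "fx", "fy", "cx", "cy" (pixels), "k1" (the pictures are not rectified: a ray, as slopes to the right and down, at radius r is drawn at 1 + k1 r^2 times it, then the intrinsics apply), "R" (3x3) and "t" (3): a world point X has camera coordinates R X + t. Camera axes: x right, y down, z forward; pixel columns grow to the right and rows downward; lengths in m; the calibration is good to about 2 mm. A picture is of the moment at which its call begins: read the wrist's pose just before it. get_calibration takes no time and is no camera call; for the wrist camera it gives the pose at the moment of the call.
- workorder.job_done(): hands the job in, once; it reports no verdict.
Trained networks look in the newest picture that a camera, given by its name, has taken for a name from the list of things; names that differ only in an ending like _2 or _b are one class to them, and where a whole thing is asked for, a point or a joint stands for the part that bears it (a point fixed in the world has none). Each returns a list of dicts, best first, with "conf" (0 to 1); they miss things now and then, are a little off and sometimes report something else, mostly with a low value. They report only what shows in the picture. A call takes as long as a camera call.
- nets.search_frame(camera, query): "at" ([x, y, z] in m, in world coordinates, good to about 4 mm: the middle of the surface that is visible of it).
- nets.cut_out(camera, query): "mask" (420x560 bool, what is visible of it).
The state is a dict: "time": time; "joint_positions": joint angles; "qd": joint speeds; "tau": joint torques, N m; "ee_pos": TCP position; "eef_rot": TCP orientation; "ft_force": force on the tool from outside, world axes, zero at the start; "wrist_torque": the same for the moment, N m; "finger_gap": finger opening in m.
Only numpy, scipy, OpenCV 4.12 (cv2) and the standard library are available. Lean on these libraries where they do the work, as an engineer would, in place of code of your own. Each camera call takes 0.05 s, during which the arm holds its last target.

## Working session

There is one attempt and no reset: what is moved stays moved. The work goes in short steps, Python scripts to look and compute and a shell command to move; the robot and the scene stay as the last step left them, time stands still between calls to the robot, and variables do not carry over. Pictures are saved under pics/ and viewed, and the job is handed in when it is done.

```bash
mkdir -p pics; ls; python3 - <<'E'
from rig import telemetry, snapshot, get_calibration, nets, env
import cv2
print(telemetry.state()); print(env.grip_point_offset)
for n in ("scene","side","wrist"):
    im=snapshot(n); cv2.imwrite(f"pics/a_{n}.png",im)
    c=get_calibration(n); print(n,c)
E
```

```text
pics
{'time': 0.0, 'joint_positions': array([ 1.24539001,  0.3328244 , -0.06468717,  1.46094562,  0.02157847,
        1.34988632, -0.08847397]), 'qd': array([ 0.00080323,  0.0004435 , -0.00279599, -0.00078969,  0.00019603,
       -0.00061402, -0.00090311]), 'tau': array([-1.67704606e-03, -6.23262119e+01,  2.33436510e-02, -3.89899492e+01,
       -6.16274960e-02,  3.95147467e-02,  1.19635720e-04]), 'ee_pos': array([ 0.1862546 , -0.59619963,  0.22178148]), 'eef_rot': array([-3.14022420e+00,  4.75995356e-05,  3.02836599e-01]), 'ft_force': array([ 0.76621662, -0.41632072,  0.08862754]), 'wrist_torque': array([ 0.0044671 , -0.06577282,  0.00110292]), 'finger_gap': 0.08710311950621905}
0.0187
scene {'fx': 486.50101497033893, 'fy': 486.50101497033893, 'cx': 275.7603805883262, 'cy': 207.30365286729338, 'k1': 0.018577087758788486, 'R': array([[ 0.53697679,  0.84347716, -0.01422032],
       [ 0.61456427, -0.40268203, -0.67834943],
       [-0.57789851,  0.3555186 , -0.73460182]]), 't': array([-0.27300313, -0.24315936,  1.82253838])}
side {'fx': 501.06283823279205, 'fy': 501.06283823279205, 'cx': 282.853161692001, 'cy': 212.1194777363048, 'k1': -0.16320622410895647, 'R': array([[ 0.86663695, -0.49893465,  0.00214941],
       [-0.38349426, -0.66886336, -0.63683119],
       [ 0.3191748 ,  0.55107715, -0.77100027]]), 't': array([-0.47611009,  0.31151697,  1.42670305])}
wrist {'fx': 359.06191681895814, 'fy': 359.06191681895814, 'cx': 276.2813323390484, 'cy': 214.4263372531402, 'k1': -0.08083629480619416, 'R': array([[ 0.29769393, -0.95466084, -0.00100482],
       [-0.91896231, -0.2868468 ,  0.27060524],
       [-0.25862445, -0.07963415, -0.96268987]]), 't': array([-0.62469403, -0.03341114,  0.39136546])}
```

View pics/a_scene.png

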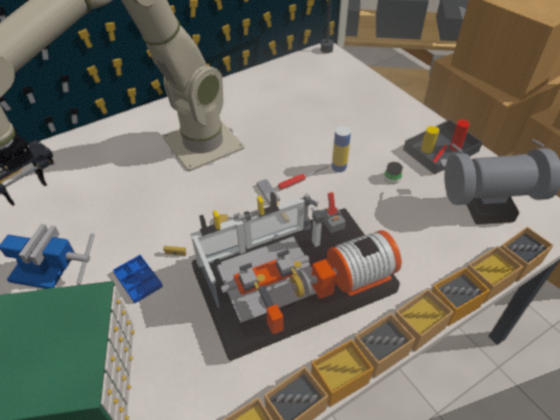

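View pics/a_side.png

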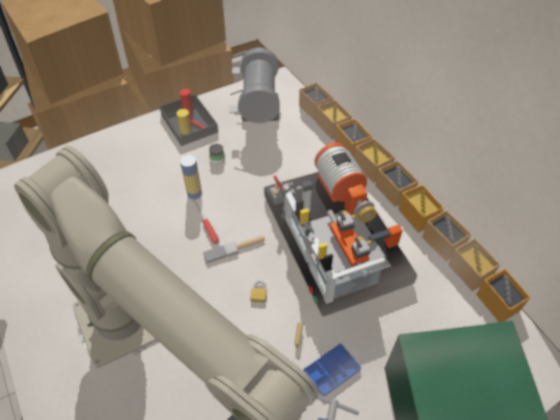

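```bash
python3 - <<'E'
from rig import nets
for q in ["machine","lever_pivot","lever_tip","fuse_lever","frame_grip","frame_catch","gate_hinge","gate_grip","gate_catch","gate","padlock","lock_cylinder","swarf_brush","screwdriver","spray_can","grease_jar","pin_tray"]:
    for c in ("scene","side"):
        r=nets.search_frame(c,q)
        print(q,c,[( [round(float(v),3) for v in d["at"]],round(d["conf"],2)) for d in r[:2]])
E
```

```text
machine scene [([0.715, -0.097, 0.078], 0.86), ([0.543, 0.441, 0.043], 0.56)]
machine side [([0.675, -0.116, 0.095], 0.69)]
lever_pivot scene [([0.717, -0.097, 0.073], 0.55), ([0.579, -0.056, 0.148], 0.25)]
lever_pivot side [([0.675, -0.117, 0.093], 0.56), ([0.413, -0.304, 0.03], 0.17)]
lever_tip scene [([0.612, 0.132, 0.134], 0.71), ([0.429, -0.309, 0.027], 0.44)]
lever_tip side []
fuse_lever scene [([0.717, -0.098, 0.078], 0.59), ([0.616, 0.128, 0.129], 0.51)]
fuse_lever side [([0.6, 0.123, 0.129], 0.46)]
frame_grip scene [([0.432, -0.309, 0.024], 0.69), ([0.716, -0.097, 0.078], 0.58)]
frame_grip side [([0.677, -0.12, 0.091], 0.77)]
frame_catch scene [([0.559, -0.208, 0.216], 0.66), ([0.717, -0.099, 0.073], 0.34)]
frame_catch side [([0.539, -0.203, 0.191], 0.58)]
gate_hinge scene [([0.714, -0.102, 0.082], 0.75)]
gate_hinge side [([0.679, -0.121, 0.091], 0.92), ([0.383, 0.052, 0.017], 0.46)]
gate_grip scene [([0.582, -0.055, 0.145], 0.72)]
gate_grip side [([0.572, -0.054, 0.175], 0.87)]
gate_catch scene [([0.564, -0.094, 0.199], 0.65), ([0.392, -0.116, 0.026], 0.43)]
gate_catch side
[... 350 characters left out ...]
413, -0.306, 0.031], 0.73), ([0.572, -0.052, 0.173], 0.41)]
swarf_brush scene [([0.357, 0.061, 0.015], 0.52)]
swarf_brush side [([0.382, 0.053, 0.018], 0.8)]
screwdriver scene [([0.371, 0.158, 0.018], 0.67), ([0.579, -0.056, 0.144], 0.47)]
screwdriver side [([0.364, 0.153, 0.015], 0.83), ([0.569, -0.051, 0.168], 0.29)]
spray_can scene [([0.408, 0.321, 0.109], 0.68), ([0.577, -0.05, 0.144], 0.41)]
spray_can side [([0.384, 0.318, 0.109], 0.59)]
grease_jar scene [([0.544, 0.443, 0.044], 0.59), ([0.714, -0.095, 0.074], 0.55)]
grease_jar side [([0.526, 0.44, 0.046], 0.57), ([0.677, -0.118, 0.097], 0.23)]
pin_tray scene [([0.447, -0.435, 0.004], 0.61)]
pin_tray side [([0.45, -0.441, 0.008], 0.64)]
```

```bash
cat > h.py <<'E'
import numpy as np, cv2
from rig import telemetry, snapshot, get_calibration, nets, env
from scipy.spatial.transform import Rotation as Ro
def ray(c,u,v):
    xd=np.array([(u-c['cx'])/c['fx'],(v-c['cy'])/c['fy']]); x=xd.copy()
    for _ in range(20): x=xd/(1+c['k1']*(x@x))
    d=c['R'].T@np.r_[x,1]; o=-c['R'].T@c['t']; return o,d
def atz(c,u,v,z):
    o,d=ray(c,u,v); return o+d*(z-o[2])/d[2]
def proj(c,X):
    p=c['R']@np.asarray(X)+c['t']; x=p[:2]/p[2]; x=x*(1+c['k1']*(x@x))
    return np.array([c['fx']*x[0]+c['cx'],c['fy']*x[1]+c['cy']])
E
python3 - <<'E'
import cv2
a=cv2.imread("pics/a_scene.png")[180:360,180:420]
cv2.imwrite("pics/b_scene.png",cv2.resize(a,None,fx=3.3,fy=3.3,interpolation=cv2.INTER_CUBIC))
a=cv2.imread("pics/a_side.png")[160:320,250:430]
cv2.imwrite("pics/b_side.png",cv2.resize(a,None,fx=3.7,fy=3.7,interpolation=cv2.INTER_CUBIC))
E
```

```text
(no output)
```

View pics/b_scene.png

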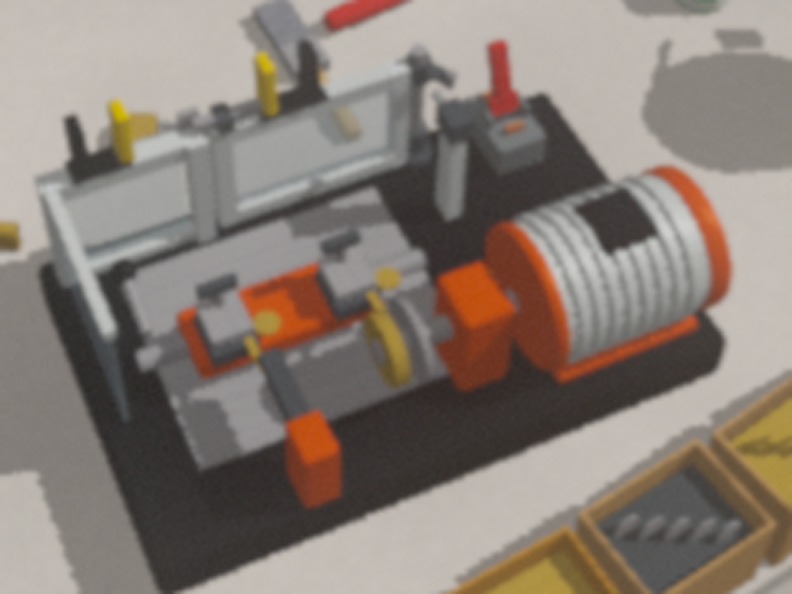

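View pics/b_side.png

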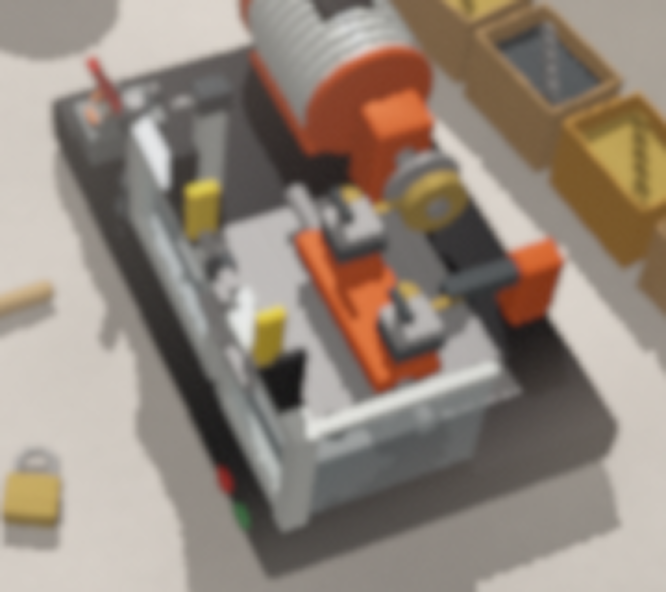

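```bash
python3 - <<'E'
from h import *
np.set_printoptions(precision=4,suppress=True)
cs=get_calibration("scene"); cd=get_calibration("side")
S=lambda x,y:(180+x/3.3,180+y/3.3); D=lambda x,y:(250+x/3.7,160+y/3.7)
for n,p,z in [("frB",(72,120),.242),("frY",(118,106),.242),("gY",(263,60),.242),("gB",(306,45),.242),("tip",(498,45),.159),("piv",(510,108),.098),("FR",(45,265),.06),("FL",(548,95),.06),("RL",(722,320),.06),("RR0",(165,590),.0)]:
    print("scene",n,atz(cs,*S(*p),z))
for n,p,z in [("frB",(290,355),.242),("frY",(268,313),.242),("gY",(204,187),.242),("gB",(180,145),.242),("tip",(93,62),.159),("piv",(113,103),.098),("FL",(58,100),.06),("FR0",(272,575),0),("RR",(615,420),.06)]:
    print("side",n,atz(cd,*D(*p),z))
E
```

```text
scene frB [ 0.5421 -0.2417  0.242 ]
scene frY [ 0.5487 -0.205   0.242 ]
scene gY [ 0.5683 -0.0844  0.242 ]
scene gB [ 0.573  -0.0466  0.242 ]
scene tip [0.596  0.1363 0.159 ]
scene piv [0.6198 0.1371 0.098 ]
scene FR [ 0.5208 -0.2823  0.06  ]
scene FL [0.6003 0.1998 0.06  ]
scene RL [0.8782 0.1634 0.06  ]
scene RR0 [ 0.8073 -0.3282  0.    ]
side frB [ 0.5429 -0.2437  0.242 ]
side frY [ 0.5491 -0.2059  0.242 ]
side gY [ 0.5703 -0.0852  0.242 ]
side gB [ 0.5762 -0.0409  0.242 ]
side tip [0.5996 0.1364 0.159 ]
side piv [0.6185 0.1355 0.098 ]
side FL [0.5943 0.1935 0.06  ]
side FR0 [ 0.5233 -0.2813  0.    ]
side RR [ 0.8142 -0.3294  0.06  ]
```

```bash
cat >> h.py <<'E'
PSI=-0.162
MX=np.array([np.cos(PSI),np.sin(PSI),0]); MY=np.array([-np.sin(PSI),np.cos(PSI),0]); MZ=np.array([0,0,1.])
PIV=np.array([.632,.132,0]); FG=np.array([.545,-.230,0]); GG=np.array([.573,-.0595,0]); HI=GG+.114*MY
def row(p,yaw,cur=None):
    s=telemetry.state()
    R=Ro.from_euler('xyz',s['eef_rot']); 
    d=R.inv().apply(np.asarray(p)-s['ee_pos'])/.6
    r=(R.inv()*Ro.from_euler('xyz',[np.pi,0,yaw])).as_rotvec()/(2*np.pi)
    return np.round(np.r_[d,r],4).tolist()
def st():
    s=telemetry.state(); print(round(s['time'],2),np.round(s['ee_pos'],4),np.round(s['eef_rot'],3),'F',np.round(s['ft_force'],1),'gap',round(s['finger_gap'],4),'q',np.round(s['joint_positions'],2))
E
python3 - <<'E'
from h import *
Y=np.pi+PSI
print(row([.45,-.2,.3],Y)); st()
E
```

```text
[0.6164, -0.4998, -0.1291, 0.0, 0.0, -0.426]
1.85 [ 0.1864 -0.5966  0.2226] [ 3.142 -0.     0.303] F [-0.1 -0.2 -0.9] gap 0.0867 q [ 1.25  0.33 -0.06  1.46  0.02  1.35 -0.09]
```

```bash
python3 -m creep '[[[0.616,-0.5,-0.13,0,0,-0.1,1],[0.616,-0.5,-0.13,0,0,-0.2,1],[0.616,-0.5,-0.13,0,0,-0.25,1],[0.616,-0.5,-0.13,0,0,-0.3,1],[0.616,-0.5,-0.13,0,0,-0.35,1],[0.616,-0.5,-0.13,0,0,-0.4,1],[0.616,-0.5,-0.13,0,0,-0.426,1],[0.616,-0.5,-0.13,0,0,-0.426,1],[0.616,-0.5,-0.13,0,0,-0.426,1],[0.616,-0.5,-0.13,0,0,-0.426,1]]]' 40
python3 - <<'E'
from h import *
Y=np.pi+PSI
print(row(PIV-.085*MX+.26*MZ,Y)); st()
E
```

```text
time: 3.1
ee_pos: [0.45, -0.1994, 0.3008]
eef_rot: [3.142, 0.001, 2.185]
ft_force: [0.0, -0.8, 0.1]
finger_gap: 0.0016
[0.3758, 0.4653, 0.0677, -0.0, 0.0001, -0.1264]
3.1 [ 0.45   -0.1994  0.3008] [3.142e+00 1.000e-03 2.185e+00] F [ 0.  -0.8  0.1] gap 0.0016 q [ 0.85  0.04 -0.54  1.65  0.02  1.46  0.93]
```

```bash
python3 -m creep '[[[0.376,0.465,0.068,0,0,-0.1264,1],[0.376,0.465,0.068,0,0,-0.1264,1],[0.376,0.465,0.068,0,0,-0.1264,1],[0.376,0.465,0.068,0,0,-0.1264,1],[0.376,0.465,0.068,0,0,-0.1264,1],[0.376,0.465,0.068,0,0,-0.1264,1],[0.376,0.465,0.068,0,0,-0.1264,1],[0.376,0.465,0.068,0,0,-0.1264,1]]]'
python3 - <<'E'
from h import *
Y=np.pi+PSI
print(row(PIV-.085*MX+.146*MZ,Y)); st()
s=snapshot("wrist"); cv2.imwrite("pics/c_w.png",s)
s=snapshot("side"); cv2.imwrite("pics/c_s.png",cv2.resize(s[140:300,220:420],None,fx=3.5,fy=3.5,interpolation=cv2.INTER_CUBIC))
E
```

```text
time: 4.1
ee_pos: [0.5502, 0.1439, 0.2596]
eef_rot: [-3.141, -0.0, 2.972]
ft_force: [0.6, -0.5, -0.3]
finger_gap: 0.0006
[0.004, 0.0024, 0.1893, -0.0001, -0.0, -0.0012]
4.1 [0.5502 0.1439 0.2596] [-3.141 -0.     2.972] F [ 0.6 -0.5 -0.3] gap 0.0006 q [ 0.37  0.3  -0.85  1.52  0.22  1.43  0.9 ]
```

View pics/c_w.png

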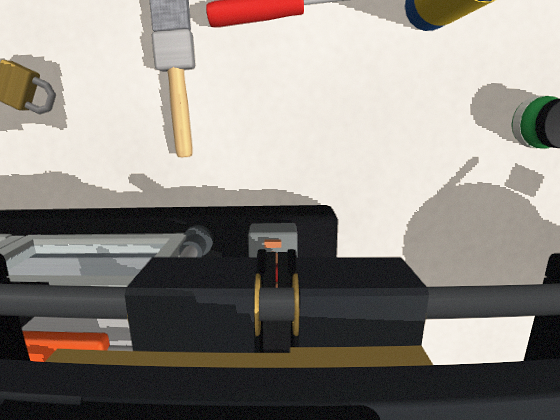

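View pics/c_s.png

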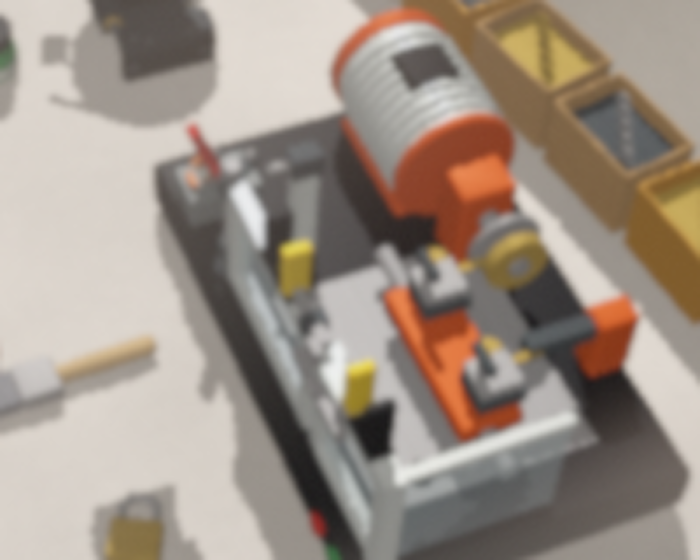

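```bash
python3 - <<'E'
from h import *
s=telemetry.state()
for n in ("side","scene","wrist"):
    c=get_calibration(n)
    print(n,proj(c,s['ee_pos']),"tip",proj(c,PIV-.0376*MX+.159*MZ),"pivot",proj(c,PIV+.098*MZ),'cam',-c['R'].T@c['t'])
s=snapshot("scene"); cv2.imwrite("pics/d.png",s)
E
```

```text
side [259.28426052 157.86915005] tip [273.57504046 176.97378951] pivot [284.68814632 186.99332656] cam [ 0.0767119  -0.81540899  1.29939551]
scene [325.4956377  157.81300329] tip [331.15835557 193.15925439] pivot [335.66667242 216.00630645] cam [ 1.34927562 -0.51559029  1.1700108 ]
wrist [277.26339698 269.80053394] tip [280.62638859 268.48601707] pivot [280.25507702 277.94261017] cam [0.47752035 0.15533074 0.42308977]
```

View pics/d.png

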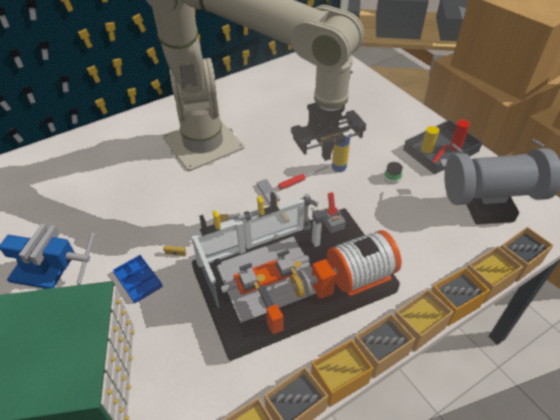

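```bash
python3 -m creep '[[[0.004,0.0024,0.1,0,0,-0.0012,1],[0.004,0.0024,0.19,0,0,-0.0012,1],[0.004,0.0024,0.19,0,0,-0.0012,1],[0.004,0.0024,0.19,0,0,-0.0012,1]]]'
python3 -m creep '[[[-0.02,0,0,0,0,0,1],[-0.04,0,0,0,0,0,1],[-0.06,0,0,0,0,0,1],[-0.08,0,0,0,0,0,1],[-0.1,0,0,0,0,0,1],[-0.12,0,0,0,0,0,1],[-0.13,0,0,0,0,0,1],[-0.14,0,0,0,0,0,1]]]'
python3 - <<'E'
from h import *
st(); s=telemetry.state(); print((s['ee_pos']-PIV)@MX,(s['ee_pos']-PIV)@MY)
s=snapshot("side"); cv2.imwrite("pics/e_s.png",cv2.resize(s[120:280,220:420],None,fx=3.5,fy=3.5,interpolation=cv2.INTER_CUBIC))
s=snapshot("scene"); cv2.imwrite("pics/e_c.png",cv2.resize(s[130:270,230:430],None,fx=3.5,fy=3.5,interpolation=cv2.INTER_CUBIC))
E
```

```text
time: 4.75
ee_pos: [0.5492, 0.1462, 0.1481]
eef_rot: [3.141, 0.002, 2.979]
ft_force: [0.1, 0.5, 1.0]
finger_gap: 0.0007
time: 5.75
ee_pos: [0.6311, 0.1326, 0.1454]
eef_rot: [-3.141, -0.001, 2.98]
ft_force: [-2.1, 1.0, 0.9]
finger_gap: 0.0006
5.75 [0.6311 0.1326 0.1454] [-3.141e+00 -1.000e-03  2.980e+00] F [-2.1  1.   0.9] gap 0.0006 q [ 0.28  0.54 -0.77  1.47  0.38  1.29  0.88]
-0.001017565790519591 0.00046571721372329117
```

View pics/e_s.png

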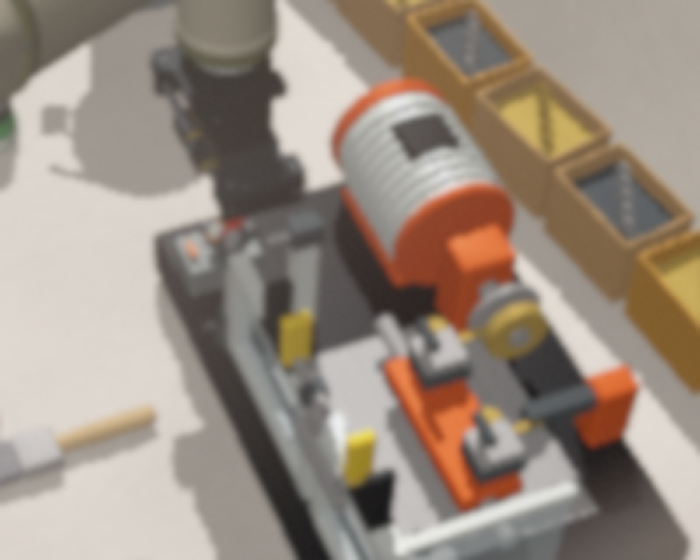

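View pics/e_c.png

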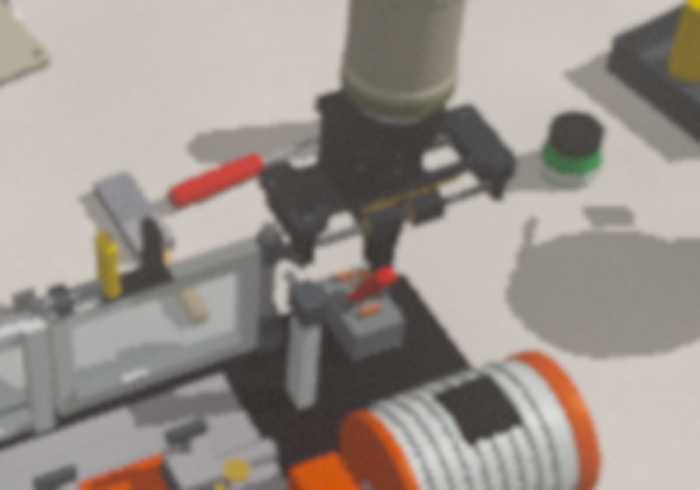

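```bash
python3 -m creep '[[[-0.01,0,0,0,0,0,1],[-0.02,0,0,0,0,0,1],[-0.025,0,0,0,0,0,1],[-0.025,0,0,0,0,0,1]]]'
python3 -m creep '[[[-0.004,0,0,0,0,0,1],[-0.008,0,0,0,0,0,1],[-0.008,0,0,0,0,0,1]]]'
```

```text
time: 6.35
ee_pos: [0.6356, 0.1326, 0.1448]
eef_rot: [-3.135, -0.02, 2.984]
ft_force: [-52.1, -2.9, 24.4]
finger_gap: 0.0005
time: 6.72
ee_pos: [0.6362, 0.1326, 0.1446]
eef_rot: [-3.133, -0.029, 2.986]
ft_force: [-72.8, -4.0, 35.9]
finger_gap: 0.0007
```

```bash
python3 -m creep '[[[0.03,0,0,0,0,0,1],[0.06,0,-0.02,0,0,0,1],[0.06,0,-0.1,0,0,0,1],[0.06,0,-0.19,0,0,0,1],[0.06,0,-0.19,0,0,0,1]]]'
python3 - <<'E'
from h import *
st()
for n in ("scene","side"):
  c=get_calibration(n)
  s=snapshot(n); u=proj(c,PIV+.12*MZ).astype(int)
  for th in (.3,.4,.55):
    print(n,th,[ (proj(c,PIV+.098*MZ+.072*(np.sin(th)*MX+np.cos(th)*MZ))-u+50)*7, (proj(c,PIV+.098*MZ)-u+50)*7])
  cv2.imwrite(f"pics/f_{n}.png",cv2.resize(s[u[1]-50:u[1]+40,u[0]-50:u[0]+50],None,fx=7,fy=7,interpolation=cv2.INTER_CUBIC)[:600])
E
```

```text
time: 7.35
ee_pos: [0.617, 0.1362, 0.2649]
eef_rot: [3.139, 0.008, 2.979]
ft_force: [1.4, -0.1, -0.1]
finger_gap: 0.0004
7.35 [0.617  0.1362 0.2649] [3.139 0.008 2.979] F [ 1.4 -0.1 -0.1] gap 0.0004 q [ 0.29  0.43 -0.81  1.35  0.31  1.48  0.91]
scene 0.3 [array([385.69605787, 314.29684288]), array([347.66670696, 392.04414512])]
scene 0.4 [array([393.24404965, 329.76374943]), array([347.66670696, 392.04414512])]
scene 0.55 [array([403.6878846 , 354.22227458]), array([347.66670696, 392.04414512])]
side 0.3 [array([399.74911126, 269.6394485 ]), array([354.81702426, 384.9532859 ])]
side 0.4 [array([413.63050895, 269.70708294]), array([354.81702426, 384.9532859 ])]
side 0.55 [array([433.15850168, 272.01595254]), array([354.81702426, 384.9532859 ])]
```

View pics/f_scene.png

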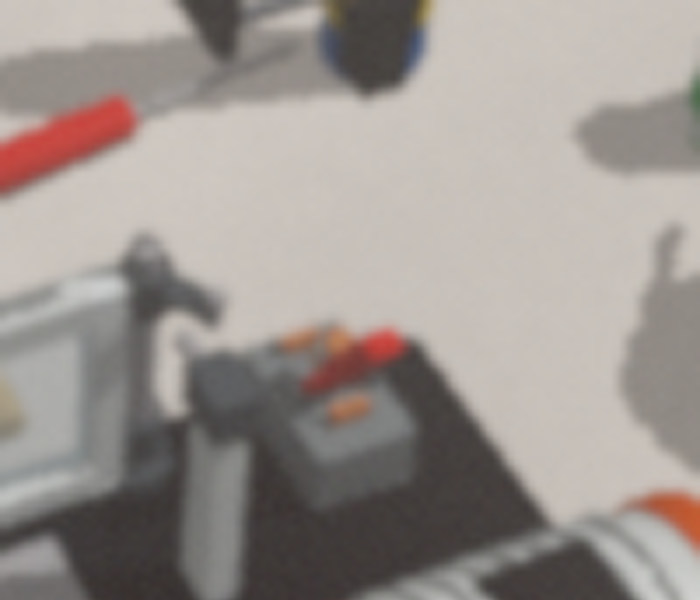

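View pics/f_side.png

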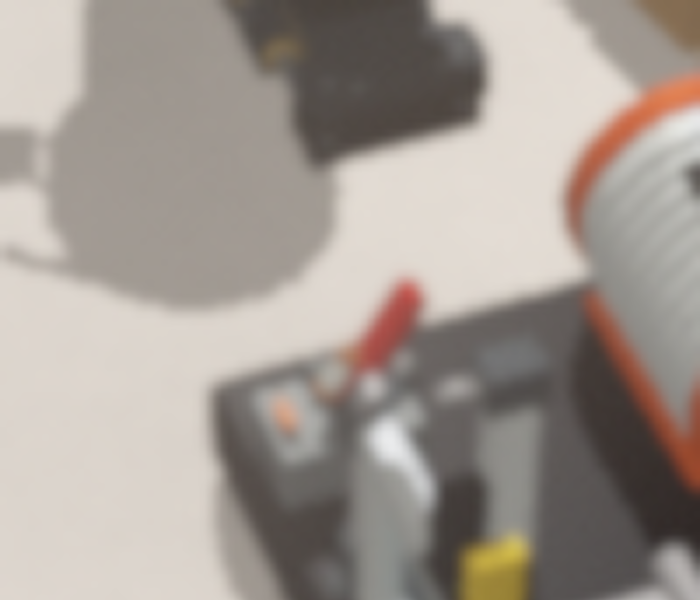

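```bash
python3 - <<'E'
from h import *
cs=get_calibration("scene"); cd=get_calibration("side")
us=proj(cs,PIV+.12*MZ).astype(int)-50; ud=proj(cd,PIV+.12*MZ).astype(int)-50
def tri(a,b):
    A=us+np.array(a)/7; B=ud+np.array(b)/7
    o1,d1=ray(cs,*A); o2,d2=ray(cd,*B); d1/=np.linalg.norm(d1); d2/=np.linalg.norm(d2)
    t=np.linalg.lstsq(np.c_[d1,-d2],o2-o1,rcond=None)[0]; p=o1+d1*t[0]; q=o2+d2*t[1]
    m=(p+q)/2; r=m-PIV
    print(np.round(m,4),'gap',np.linalg.norm(p-q).round(4),'machine rel',(r@MX).round(4),(r@MY).round(4))
tri((390,342),(408,288)); tri((355,365),(390,325)); tri((312,388),(365,372))
for n in ("scene","side"):
  for q in ("lever_tip","fuse_lever"):
    for d in nets.search_frame(n,q)[:3]:
        m=d['at']; r=np.array(m)-PIV
        print(n,q,round(d['conf'],2),np.round(m,3),(r@MX).round(4),(r@MY).round(4))
  for d in nets.cut_out(n,"lever_tip")[:1]:
    ys,xs=np.nonzero(d['mask']); print(n,d['conf'],xs.min(),xs.max(),ys.min(),ys.max(),len(xs))
E
```

```text
[0.6572 0.1285 0.1535] gap 0.0011 machine rel 0.0254 0.0006
[0.6463 0.1229 0.1364] gap 0.0045 machine rel 0.0156 -0.0067
[0.6313 0.1162 0.1157] gap 0.0102 machine rel 0.0018 -0.0157
scene lever_tip 0.65 [0.638 0.12  0.133] 0.0083 -0.0112
scene fuse_lever 0.45 [0.641 0.121 0.13 ] 0.0111 -0.0097
side lever_tip 0.53 [0.637 0.124 0.136] 0.0059 -0.0071
side lever_tip 0.22 [ 0.416 -0.306  0.031] -0.1429 -0.4675
side 0.56 279 293 173 189 98
```

```bash
cat > fit.py <<'E'
from h import *
from scipy.optimize import minimize
cs=get_calibration("scene"); cd=get_calibration("side")
def red(im,c):
    u=proj(c,PIV+.125*MZ).astype(int); hsv=cv2.cvtColor(im,cv2.COLOR_BGR2HSV)
    m=(((hsv[...,0]<6)|(hsv[...,0]>170))&(hsv[...,1]>130)&(hsv[...,2]>60)).astype(np.uint8)
    w=np.zeros_like(m); w[u[1]-32:u[1]+18,u[0]-28:u[0]+28]=1; return m*w
a={'s':(red(cv2.imread("pics/a_scene.png"),cs),cs),'d':(red(cv2.imread("pics/a_side.png"),cd),cd)}
for n in("scene","side"): cv2.imwrite(f"pics/g_{n}.png",snapshot(n))
b={'s':(red(cv2.imread("pics/g_scene.png"),cs),cs),'d':(red(cv2.imread("pics/g_side.png"),cd),cd)}
K=8
def sil(c,P,th,s0):
    ax=np.sin(th)*MX+np.cos(th)*MZ; nx=np.cos(th)*MX-np.sin(th)*MZ
    pts=np.array([proj(c,P+.098*MZ+s*ax+t*nx+w*MY) for s in(s0,.072) for t in(-.006,.006) for w in(-.009,.009)])
    m=np.zeros((420*1,560),np.float32)
    h=cv2.convexHull((pts*256).astype(np.int32)); o=np.zeros((420,560),np.uint8); cv2.fillConvexPoly(o,h,255,cv2.LINE_AA,8); return o/255.
def cost(v,full=False):
    P=PIV+v[0]*MX+v[1]*MY; e=[]
    for D,th in((a,-.55),(b,v[2])):
        for k,(m,c) in D.items():
            S=sil(c,P,th,v[3]); e.append(1-np.minimum(S,m).sum()/np.maximum(S,m).sum())
    return e if full else sum(e)
print([int(m.sum()) for D in(a,b) for m,c in D.values()])
best=None
for th in(.2,.35,.45,.55):
    r=minimize(cost,[0,0,th,.02],method='Nelder-Mead',options=dict(initial_simplex=np.array([[0,0,th,.02],[.005,0,th,.02],[0,.005,th,.02],[0,0,th+.1,.02],[0,0,th,.03]]),maxiter=200))
    print(np.round(r.x,4),r.fun,np.round(cost(r.x,True),2))
E
python3 fit.py
```

```text
[105, 0, 29, 28]
[ 0.0025 -0.0084  0.3669  0.0169] 2.963453220341073 [0.43 1.   0.74 0.79]
[ 0.0019 -0.0083  0.4031  0.0165] 2.9599899802850604 [0.43 1.   0.73 0.8 ]
[ 0.0021 -0.0081  0.402   0.0165] 2.960896375496556 [0.43 1.   0.73 0.8 ]
[ 0.002  -0.0082  0.4017  0.0165] 2.9603282909806943 [0.43 1.   0.73 0.8 ]
```

```bash
sed -i 's/(hsv\[...,0\]<6)|(hsv\[...,0\]>170))&(hsv\[...,1\]>130)&(hsv\[...,2\]>60)/(hsv[...,0]<5)|(hsv[...,0]>165))\&(hsv[...,1]>75)\&(hsv[...,2]>50)/; s/^for n in("scene","side"): cv2.*$//' fit.py; python3 fit.py; python3 - <<'E'
import numpy as np
exec(open('fit.py').read().split("K=8")[0])
o=[]
for f,D in(("a",a),("b",b)):
  for k,(m,c) in D.items():
    im=cv2.imread("pics/%s_%s.png"%("a" if f=="a" else "g",{'s':'scene','d':'side'}[k]))
    u=proj(c,PIV+.125*MZ).astype(int)
    x=im.copy(); x[m>0]=(0,255,0)
    w=(slice(u[1]-32,u[1]+18),slice(u[0]-28,u[0]+28))
    o.append(cv2.resize(np.hstack([im[w],x[w]]),None,fx=3.4,fy=3.4,interpolation=cv2.INTER_NEAREST))
cv2.imwrite("pics/m.png",np.vstack([np.hstack(o[:2]),np.hstack(o[2:])]))
E
```

```text
[151, 39, 65, 62]
[-0.0026 -0.0071  0.4377  0.0152] 2.008586607719451 [0.35 0.64 0.46 0.56]
[-0.0025 -0.0067  0.4424  0.0121] 2.008034752302959 [0.31 0.65 0.47 0.58]
[-0.0023 -0.0066  0.4389  0.0124] 2.008536289354018 [0.3  0.65 0.47 0.58]
[-0.0036 -0.0063  0.4695  0.0116] 2.0081557621602766 [0.31 0.66 0.45 0.58]
```

View pics/m.png

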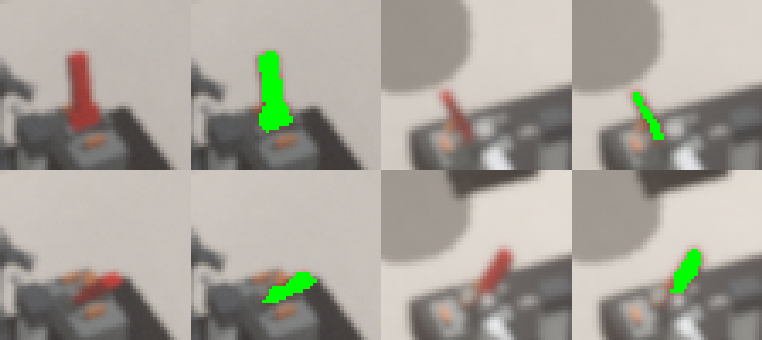

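```bash
python3 - <<'E'
from h import *
Y=np.pi+PSI
print(row(PIV-.02*MX-.006*MY+.151*MZ,Y)); st()
E
```

```text
[0.0042, -0.0107, 0.1804, -0.0, -0.0001, -0.0]
7.85 [0.6149 0.1352 0.2592] [-3.141e+00 -1.000e-03  2.980e+00] F [ 0.7  0.4 -0.5] gap 0.0009 q [ 0.29  0.44 -0.81  1.36  0.31  1.48  0.91]
```

```bash
python3 -m creep '[[[0.004,-0.0107,0.1,0,0,0,1],[0.004,-0.0107,0.18,0,0,0,1],[0.004,-0.0107,0.18,0,0,0,1],[-0.01,-0.0107,0.18,0,0,0,1],[-0.022,-0.0107,0.18,0,0,0,1],[-0.032,-0.0107,0.18,0,0,0,1],[-0.04,-0.0107,0.18,0,0,0,1],[-0.04,-0.0107,0.18,0,0,0,1]]]'; python3 -m creep '[[[-0.005,0,0,0,0,0,1],[-0.01,0,0,0,0,0,1],[-0.01,0,0,0,0,0,1]]]'
```

```text
time: 8.85
ee_pos: [0.6365, 0.1257, 0.1522]
eef_rot: [-3.141, -0.003, 2.98]
ft_force: [-8.3, 0.3, 7.5]
finger_gap: 0.0006
time: 9.22
ee_pos: [0.6376, 0.1257, 0.1518]
eef_rot: [-3.138, -0.012, 2.983]
ft_force: [-32.9, -2.2, 18.6]
finger_gap: 0.0005
```

```bash
python3 -m creep '[[[0.03,0,0,0,0,0,1],[0.05,0,-0.08,0,0,0,0],[0.05,0,-0.2,0,0,0,-1],[0.05,0,-0.24,0,0,0,-1],[0.05,0,-0.24,0,0,0,-1]]]'; python3 - <<'E'
from h import *
st(); print(row(FG+.29*MZ,np.pi+PSI))
E
```

```text
time: 9.85
ee_pos: [0.6151, 0.1297, 0.2991]
eef_rot: [3.14, 0.005, 2.98]
ft_force: [-0.2, -0.2, -0.8]
finger_gap: 0.0325
9.85 [0.6151 0.1297 0.2991] [3.14  0.005 2.98 ] F [-0.2 -0.2 -0.8] gap 0.0325 q [ 0.3   0.42 -0.81  1.3   0.3   1.54  0.93]
[0.0186, -0.6105, 0.014, 0.0003, 0.0008, 0.0]
```

```bash
python3 -m creep '[[[0.0186,-0.61,0.014,0,0,0,-1],[0.0186,-0.61,0.014,0,0,0,-1],[0.0186,-0.61,0.014,0,0,0,-1],[0.0186,-0.61,0.014,0,0,0,-1],[0.0186,-0.61,0.014,0,0,0,-1],[0.0186,-0.61,0.014,0,0,0,-1],[0.0186,-0.61,0.014,0,0,0,-1],[0.0186,-0.61,0.014,0,0,0,-1]]]'; python3 - <<'E'
from h import *
st(); print(row(FG+.21*MZ,np.pi+PSI))
for n in ("scene","side","wrist"):
  c=get_calibration(n)
  s=snapshot(n); 
  print(n,proj(c,FG+.222*MZ),proj(c,FG+.242*MZ-.013*MY),proj(c,FG+.242*MZ+.025*MY))
  cv2.imwrite(f"pics/h_{n}.png",s)
s=cv2.imread("pics/h_scene.png"); cv2.imwrite("pics/h2_scene.png",cv2.resize(s[150:290,140:340],None,fx=3.5,fy=3.5))
E
```

```text
time: 10.85
ee_pos: [0.5439, -0.2297, 0.2866]
eef_rot: [3.141, -0.001, 2.98]
ft_force: [0.1, 1.2, -0.4]
finger_gap: 0.0865
10.85 [ 0.5439 -0.2297  0.2866] [ 3.141e+00 -1.000e-03  2.980e+00] F [ 0.1  1.2 -0.4] gap 0.0865 q [ 0.87  0.3  -0.69  1.43  0.19  1.48  1.6 ]
[-0.0021, -0.0004, 0.1277, 0.0001, -0.0001, 0.0001]
scene [207.34495753 220.33150584] [201.56615471 216.73228927] [215.70414148 212.26024728]
side [325.60936401 256.23214127] [328.18520004 255.71631896] [322.29018786 244.45873856]
wrist [275.10440494 230.47854902] [253.87564594 240.54989572] [315.60176022 240.64779732]
```

View pics/h_wrist.png

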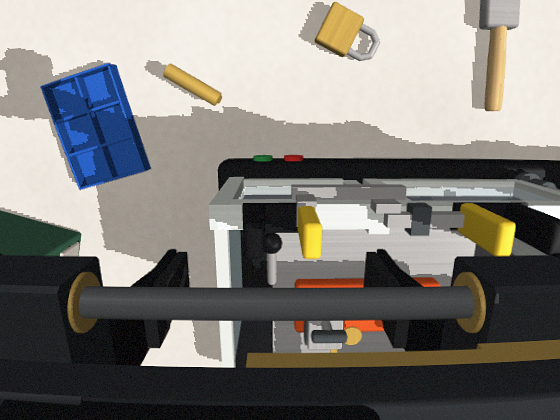

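View pics/h2_scene.png

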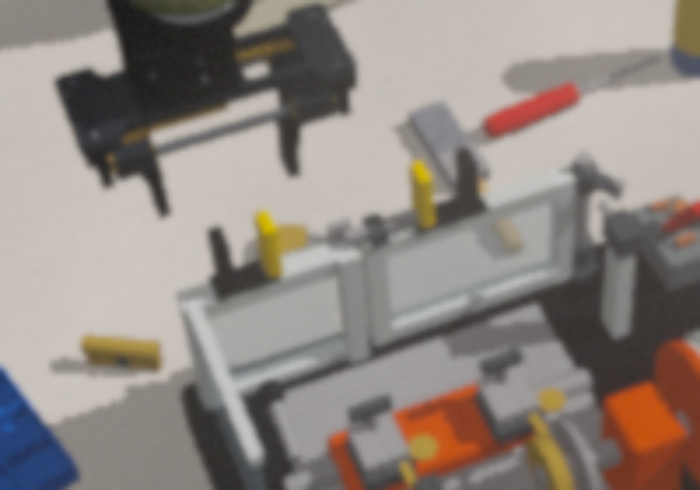

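```bash
python3 -m creep '[[[-0.002,0,0.06,0,0,0,-1],[-0.002,0,0.128,0,0,0,-1],[-0.002,0,0.128,0,0,0,-1],[-0.002,0,0.128,0,0,0,-1]]]' 20; python3 - <<'E'
from h import *
for n in ("scene","side","wrist"):
  s=snapshot(n); 
  cv2.imwrite(f"pics/i_{n}.png",s)
s=cv2.imread("pics/i_scene.png")[150:290,140:340]; d=cv2.imread("pics/i_side.png")[180:320,230:430]
cv2.imwrite("pics/i2.png",cv2.resize(np.hstack([s,d]),None,fx=2,fy=2,interpolation=cv2.INTER_CUBIC))
E
```

```text
time: 11.5
ee_pos: [0.5459, -0.2301, 0.2123]
eef_rot: [-3.141, 0.002, 2.981]
ft_force: [1.6, -0.7, 0.1]
finger_gap: 0.0869
```

View pics/i_wrist.png

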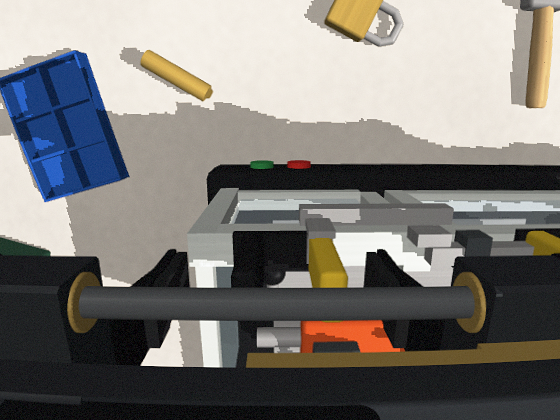

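View pics/i2.png

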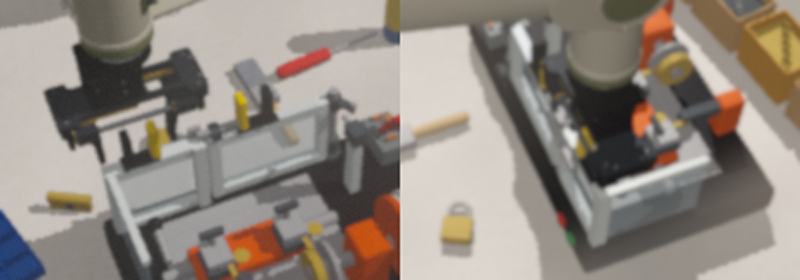

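```bash
python3 -m creep '[[[0,0,0,0,0,0,1],[0,0,0,0,0,0,1],[0,0,0,0,0,0,1],[0,0,0,0,0,0,1],[0,0,0,0,0,0,1],[0,0,0,0,0,0,1]]]' 25;  python3 -m creep '[[[0,0,0,0,0,0,1],[0,0,0,0,0,0,1]]]'
```

```text
time: 12.4
ee_pos: [0.5452, -0.2307, 0.2105]
eef_rot: [-3.141, 0.0, 2.98]
ft_force: [-0.8, 2.4, 1.0]
finger_gap: 0.0371
time: 12.65
ee_pos: [0.5452, -0.2306, 0.2105]
eef_rot: [3.142, 0.0, 2.98]
ft_force: [3.2, 0.8, -2.5]
finger_gap: 0.0367
```

```bash
python3 -m creep '[[[0,0,0,0,0,0,-1],[0,0,0,0,0,0,-1],[0,0,0,0,0,0,-1],[0,0,-0.06,0,0,0,-1],[0,0,-0.13,0,0,0,-1],[0,0,-0.13,0,0,0,-1]]]'; python3 - <<'E'
from h import *
st(); print(row(GG+.29*MZ,np.pi+PSI))
for n in ("scene","wrist"): cv2.imwrite(f"pics/j_{n}.png",snapshot(n))
s=cv2.imread("pics/j_scene.png"); cv2.imwrite("pics/j2.png",cv2.resize(s[150:290,140:340],None,fx=3.5,fy=3.5))
E
```

```text
time: 13.4
ee_pos: [0.5464, -0.2309, 0.292]
eef_rot: [-3.14, 0.005, 2.979]
ft_force: [0.3, -0.3, -0.5]
finger_gap: 0.0846
13.4 [ 0.5464 -0.2309  0.292 ] [-3.14   0.005  2.979] F [ 0.3 -0.3 -0.5] gap 0.0846 q [ 0.87  0.3  -0.69  1.41  0.19  1.49  1.6 ]
[0.0024, 0.289, 0.0029, -0.0002, 0.0008, -0.0]
```

View pics/j2.png

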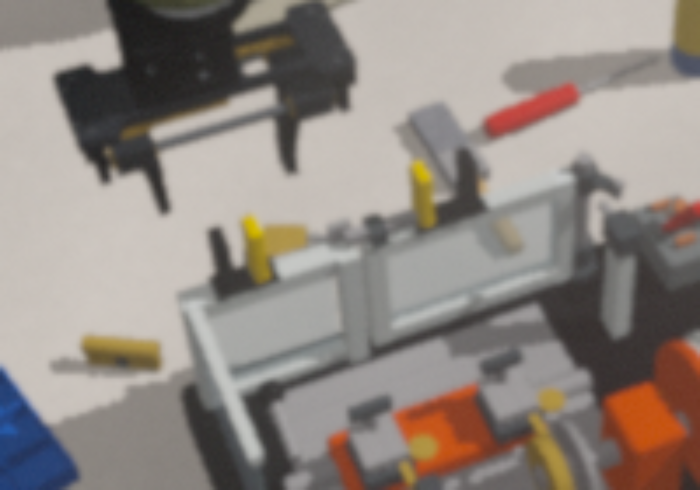

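View pics/j_wrist.png

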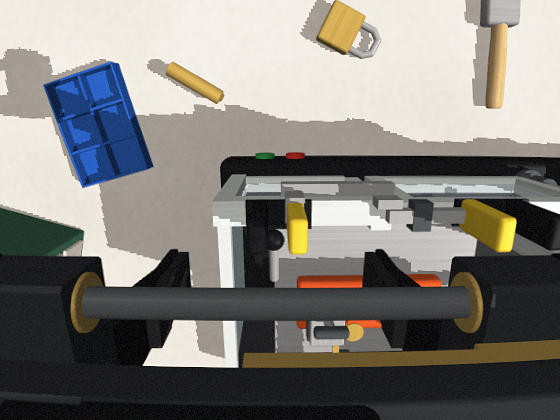

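```bash
python3 -m creep '[[[0.0024,0.1,0.003,0,0,0,-1],[0.0024,0.2,0.003,0,0,0,-1],[0.0024,0.289,0.003,0,0,0,-1],[0.0024,0.289,0.003,0,0,0,-1],[0.0024,0.289,0.003,0,0,0,-1]]]'; python3 - <<'E'
from h import *
st(); print(row(GG+.21*MZ,np.pi+PSI))
for n in ("scene","wrist"): cv2.imwrite(f"pics/k_{n}.png",snapshot(n))
E
```

```text
time: 14.12
ee_pos: [0.5712, -0.0601, 0.2857]
eef_rot: [-3.141, -0.002, 2.979]
ft_force: [-0.5, -0.9, -0.1]
finger_gap: 0.0865
14.12 [ 0.5712 -0.0601  0.2857] [-3.141e+00 -2.000e-03  2.979e+00] F [-0.5 -0.9 -0.1] gap 0.0865 q [ 0.66  0.28 -0.77  1.47  0.2   1.48  1.29]
[-0.003, 0.0015, 0.1261, -0.0001, -0.0002, -0.0001]
```

View pics/k_wrist.png

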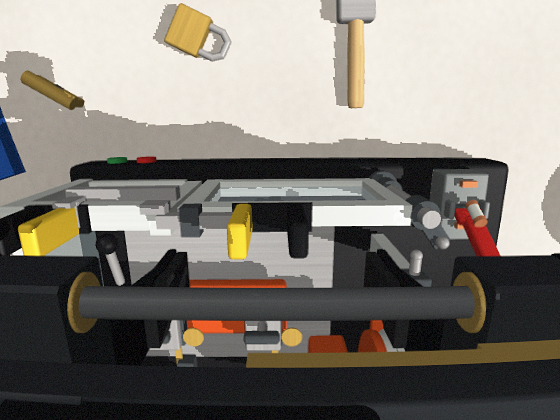

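```bash
python3 -m creep '[[[-0.003,0.0015,0.06,0,0,0,-1],[-0.003,0.0015,0.126,0,0,0,-1],[-0.003,0.0015,0.126,0,0,0,-1]]]' 50; python3 -m creep '[[[0,0,0,0,0,0,1],[0,0,0,0,0,0,1],[0,0,0,0,0,0,1],[0,0,0,0,0,0,1],[0,0,0,0,0,0,1],[0,0,0,0,0,0,1],[0,0,0,0,0,0,1]]]' 50;  python3 - <<'E'
from h import *
st(); s=telemetry.state(); print((s['ee_pos']-HI)@MX,(s['ee_pos']-HI)@MY)
E
```

```text
time: 14.6
ee_pos: [0.5717, -0.0603, 0.2085]
eef_rot: [-3.141, -0.005, 2.977]
ft_force: [0.5, -0.2, 0.5]
finger_gap: 0.087
time: 15.48
ee_pos: [0.5739, -0.0603, 0.2122]
eef_rot: [-3.139, 0.002, 2.979]
ft_force: [-1.6, -4.8, 5.1]
finger_gap: 0.037
15.47 [ 0.5739 -0.0603  0.2122] [-3.139e+00  2.000e-03  2.979e+00] F [-1.6 -4.8  5.1] gap 0.037 q [ 0.65  0.32 -0.77  1.58  0.23  1.33  1.27]
0.0010346314596834398 -0.11469137764406949
```

```bash
python3 -m creep '[[[0.0095,0.0002,0,0,0,0.008,1],[0.019,0.001,0,0,0,0.0159,1],[0.028,0.002,0,0,0,0.0239,1],[0.0377,0.0038,0,0,0,0.0318,1],[0.0377,0.0038,0,0,0,0.0318,1]]]' 55;  python3 - <<'E'
from h import *
st(); s=telemetry.state(); d=s['ee_pos']-HI; x,y=d@MX,d@MY; print(np.hypot(x,y),np.arctan2(-x,-y), np.pi+PSI-s['eef_rot'][2])
for n in ("scene","wrist"): cv2.imwrite(f"pics/l_{n}.png",snapshot(n))
E
```

```text
time: 16.1
ee_pos: [0.5517, -0.0548, 0.2122]
eef_rot: [-3.139, 0.002, 2.778]
ft_force: [0.4, -5.5, 5.5]
finger_gap: 0.0366
16.1 [ 0.5517 -0.0548  0.2122] [-3.139e+00  2.000e-03  2.778e+00] F [ 0.4 -5.5  5.5] gap 0.0366 q [ 0.65  0.26 -0.75  1.64  0.19  1.32  1.08]
0.11486078302635568 0.1911890857006117 0.20198725809226925
```

View pics/l_wrist.png

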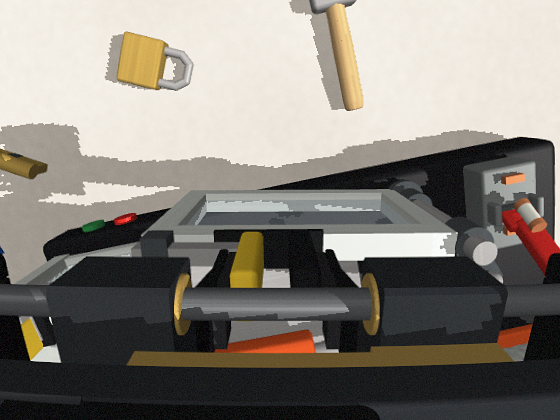

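```bash
python3 -m creep '[[[0.0142,0.0005,0,0,0,0.0119,1],[0.0284,0.002,0,0,0,0.0239,1],[0.0424,0.0048,0,0,0,0.0358,1],[0.0561,0.0085,0,0,0,0.0477,1],[0.0695,0.0131,0,0,0,0.0597,1],[0.0827,0.0189,0,0,0,0.0716,1],[0.0911,0.0233,0,0,0,0.0796,1],[0.0911,0.0233,0,0,0,0.0796,1]]]' 55;  python3 - <<'E'
from h import *
st(); s=telemetry.state(); d=s['ee_pos']-HI; x,y=d@MX,d@MY; print(np.hypot(x,y),np.arctan2(-x,-y), np.pi+PSI-s['eef_rot'][2])
E
python3 -m creep '[[[0.0142,0.0005,0,0,0,0.0119,1],[0.0284,0.002,0,0,0,0.0239,1],[0.0424,0.0048,0,0,0,0.0358,1],[0.0561,0.0085,0,0,0,0.0477,1],[0.0695,0.0131,0,0,0,0.0597,1],[0.0827,0.0189,0,0,0,0.0716,1],[0.0911,0.0233,0,0,0,0.0796,1],[0.0911,0.0233,0,0,0,0.0796,1]]]' 55;  python3 - <<'E'
from h import *
st(); s=telemetry.state(); d=s['ee_pos']-HI; x,y=d@MX,d@MY; print(np.hypot(x,y),np.arctan2(-x,-y), np.pi+PSI-s['eef_rot'][2])
for n in ("scene","side","wrist"): cv2.imwrite(f"pics/n_{n}.png",snapshot(n))
E
```

```text
time: 17.2
ee_pos: [0.5044, -0.0225, 0.2121]
eef_rot: [-3.138, 0.002, 2.277]
ft_force: [-4.7, -8.8, 10.0]
finger_gap: 0.0368
17.2 [ 0.5044 -0.0225  0.2121] [-3.138e+00  2.000e-03  2.277e+00] F [-4.7 -8.8 10. ] gap 0.0368 q [ 0.63  0.13 -0.73  1.75  0.1   1.29  0.59]
0.11518580489564992 0.6934179401922315 0.7030006711928607
time: 18.2
ee_pos: [0.4791, 0.0278, 0.2121]
eef_rot: [-3.138, 0.004, 1.776]
ft_force: [-10.5, -11.3, 15.7]
finger_gap: 0.0368
18.2 [0.4791 0.0278 0.2121] [-3.138  0.004  1.776] F [-10.5 -11.3  15.7] gap 0.0368 q [ 0.56  0.07 -0.74  1.81  0.05  1.28  0.02]
0.11504640751172991 1.1879944789929227 1.2037964071848757
```

View pics/n_scene.png

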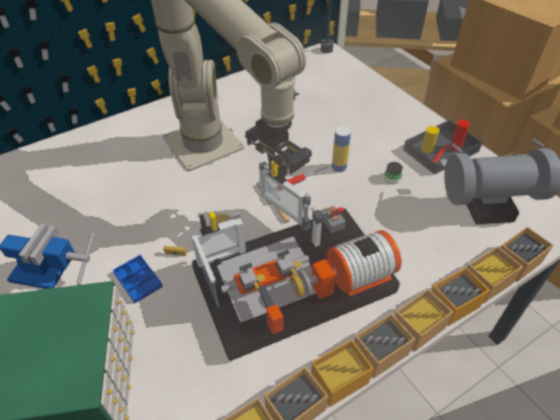

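View pics/n_wrist.png

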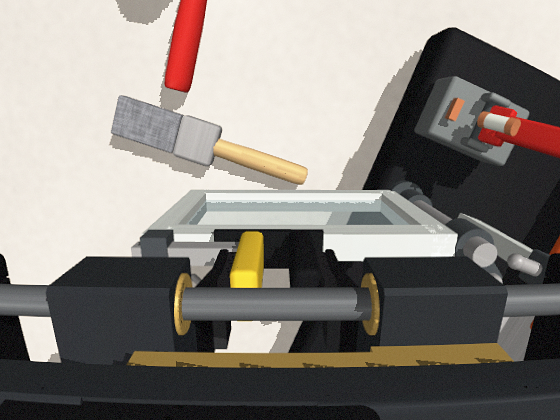

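```bash
python3 -m creep '[[[0.0095,0.0002,0,0,0,0.008,1],[0.019,0.001,0,0,0,0.0159,1],[0.0284,0.002,0,0,0,0.0239,1],[0.0377,0.0038,0,0,0,0.0318,1],[0.0434,0.005,0,0,0,0.0366,1],[0.0507,0.0069,0,0,0,0.043,1],[0.0507,0.0069,0,0,0,0.043,1],[0.0507,0.0069,0,0,0,0.043,1]]]' 55;  python3 - <<'E'
from h import *
st(); s=telemetry.state(); d=s['ee_pos']-HI; x,y=d@MX,d@MY; print(np.hypot(x,y),np.arctan2(-x,-y), np.pi+PSI-s['eef_rot'][2],s['wrist_torque'])
E
```

```text
time: 19.35
ee_pos: [0.4766, 0.0552, 0.2121]
eef_rot: [-3.138, 0.009, 1.505]
ft_force: [-15.7, -22.8, 21.2]
finger_gap: 0.0371
19.35 [0.4766 0.0552 0.2121] [-3.138  0.009  1.505] F [-15.7 -22.8  21.2] gap 0.0371 q [ 0.52  0.07 -0.75  1.81  0.06  1.29 -0.32]
0.1148349239836763 1.4274846183674048 1.4741077859025289 [-4.74799262  4.20098838  0.9321075 ]
```

```bash
python3 -m creep '[[[0.003,0,0,0,0,0,1],[0.006,0,0,0,0,0,1],[0.006,0,0,0,0,0,1],[0.006,0,0,0,0,0,1]]]' 55;  python3 - <<'E'
from h import *
st(); s=telemetry.state(); d=s['ee_pos']-HI; x,y=d@MX,d@MY; print(np.hypot(x,y),np.arctan2(-x,-y), np.pi+PSI-s['eef_rot'][2],s['wrist_torque'])
for n in ("scene","side","wrist"): cv2.imwrite(f"pics/o_{n}.png",snapshot(n))
E
```

```text
time: 19.85
ee_pos: [0.4766, 0.0553, 0.212]
eef_rot: [-3.137, 0.013, 1.502]
ft_force: [-18.9, -34.4, 26.5]
finger_gap: 0.0369
19.85 [0.4766 0.0553 0.212 ] [-3.137  0.013  1.502] F [-18.9 -34.4  26.5] gap 0.0369 q [ 0.51  0.08 -0.75  1.81  0.07  1.29 -0.33]
0.11484474690114277 1.429139958144822 1.4772731858918333 [-7.1860758   4.8304263   0.93167759]
```

View pics/o_scene.png

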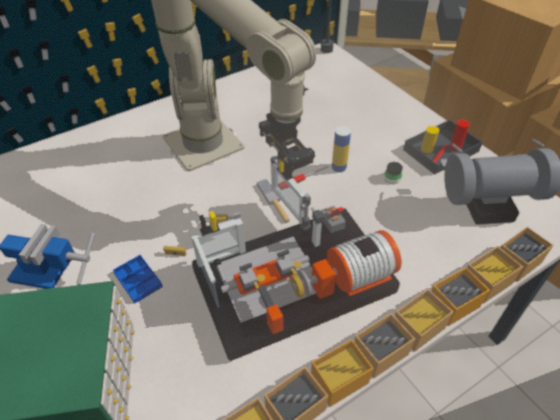

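View pics/o_side.png

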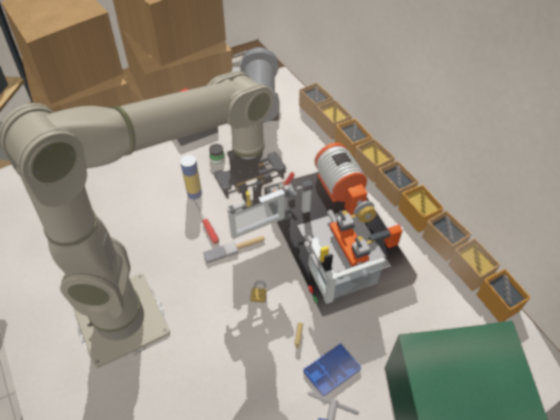

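View pics/o_wrist.png

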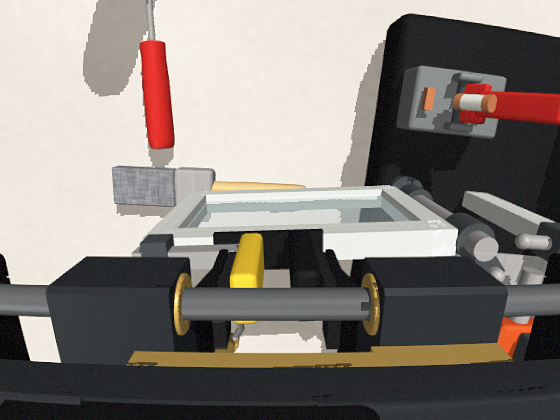

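```bash
python3 -m creep '[[[-0.003,0,0,0,0,0,1],[-0.003,0,0,0,0,0,1],[-0.003,0,0,0,0,0,1],[-0.003,0,0,0,0,0,1],[-0.003,0,0,0,0,0,1]]]' 55;  python3 - <<'E'
from h import *
st(); s=telemetry.state(); d=s['ee_pos']-HI; x,y=d@MX,d@MY; print(np.hypot(x,y),np.arctan2(-x,-y), np.pi+PSI-s['eef_rot'][2],abs(s['qd']).max())
snapshot("scene");snapshot("side")
for q in ("fuse_lever","frame_catch","padlock","lock_cylinder","swarf_brush","screwdriver","spray_can","grease_jar","pin_tray"):
    for n in("scene","side"): print(q,n,[(np.round(e['at'],3).tolist(),round(e['conf'],2)) for e in nets.search_frame(n,q)[:1]])
E
```

```text
time: 20.62
ee_pos: [0.4766, 0.0553, 0.212]
eef_rot: [-3.137, 0.011, 1.504]
ft_force: [-17.1, -29.3, 24.3]
finger_gap: 0.0368
20.62 [0.4766 0.0553 0.212 ] [-3.137  0.011  1.504] F [-17.1 -29.3  24.3] gap 0.0368 q [ 0.51  0.07 -0.75  1.81  0.06  1.29 -0.32]
0.11485653624327659 1.428526576975297 1.475673927678761 0.0016827345222122393
fuse_lever scene []
fuse_lever side []
frame_catch scene [([0.557, -0.217, 0.217], 0.4)]
frame_catch side [([0.538, -0.212, 0.178], 0.76)]
padlock scene [([0.388, -0.126, 0.026], 0.43)]
padlock side [([0.394, -0.134, 0.019], 0.66)]
lock_cylinder scene [([0.429, -0.306, 0.024], 0.71)]
lock_cylinder side [([0.418, -0.306, 0.028], 0.65)]
swarf_brush scene [([0.394, 0.054, 0.014], 0.87)]
swarf_brush side [([0.377, 0.053, 0.018], 0.82)]
screwdriver scene [([0.386, -0.122, 0.022], 0.64)]
screwdriver side [([0.364, 0.151, 0.018], 0.64)]
spray_can scene [([0.405, 0.323, 0.108], 0.68)]
spray_can side [([0.384, 0.318, 0.107], 0.95)]
grease_jar scene [([0.543, 0.44, 0.044], 0.85)]
grease_jar side [([0.528, 0.445, 0.043], 0.78)]
pin_tray scene [([0.447, -0.432, 0.005], 0.9)]
pin_tray side [([0.448, -0.441, 0.006], 0.68)]
```

Everything is steady and the other things have not moved, so I am handing in.

```bash
python3 -c "
from rig import workorder; print(workorder.job_done())"
```

```text
the job is handed in; nothing more can be done
None
```

I did the job in the order asked and handed it in with the gripper still holding the gate wide open; the rig reported no verdict.

- **Fuse lever:** I swung it to the back until it met a hard stop, then pushed again nearer its free end and met the same stop. My rough picture fit put it at about 0.44–0.47 rad behind vertical, not the nominal 0.55. I trust the stop more than that fit, because the lever shows only a few pixels wide. The stop pushes were firm, up to about 80 N at the wrist.
- **Fixed-screen catch:** I squeezed it until the jaws measured about 37 mm (38 mm expected when fully squeezed). The picture after letting go shows the yellow paddle still drawn back.
- **Gate:** I squeezed its catch (jaws about 37 mm) and swung it past the click to its stop. Pushing about 12 N harder moved it no further. The measured angle is 1.43 rad from the gripper's position and 1.475 rad from its rotation, either side of the 1.45 stop. The arm is still, pressing with about 42 N in all at the wrist.
- **Other things on the bench:** The networks' "side" readings match the start within a few millimetres. Two "scene" readings differ:
  - **Brush:** its position shifted by about 37 mm because the gate partly hides it.
  - **Screwdriver:** this one landed on the padlock, so it looks like a misdetection.
- **Last network check:** It did not find the fuse lever in either camera view. The pictures from just before it show the lever over to the back.

The clock read 20.6 s at the last state reading, well inside the 64 s limit.

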